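Put the highlighters away, caps the same way

TASK

Tidy the study desk: put the yellow and the pink highlighter away in the two empty lanes of the white tray, one to a lane (either one in either lane), lying flat and straight along the lane, with their black caps at the same end as the cap of the blue highlighter already in the tray. Leave the blue one where it lies, and let go of everything.

Things in the scene. Friction and masses are not known exactly. Their poses are not given: they have to be found in the camera images.
- yellow_center (a point): Yellow flat-sided highlighter, a bar (sizes in mm) 110 long (its x), 26 wide (its y), 20 high (its z), 20 to 42 g: yellow barrel with a white label on its upper face and a black cap, 36 long, at its +x end. It starts lying flat on the desk. This point is its centre, half-way up, 10 above its underside; +x points from the centre to the capped end.
- pink_center (a point): Pink flat-sided highlighter, a bar (sizes in mm) 110 long (its x), 26 wide (its y), 20 high (its z), 20 to 42 g: pink barrel with a white label on its upper face and a black cap, 36 long, at its +x end. It starts lying flat on the desk. This point is its centre, half-way up, 10 above its underside; +x points from the centre to the capped end.
- blue_center (a point): Blue flat-sided highlighter, a bar (sizes in mm) 110 long (its x), 26 wide (its y), 20 high (its z), 20 to 42 g: blue barrel with a white label on its upper face and a black cap, 36 long, at its +x end. It lies in the tray's +y lane, cap towards the tray's +x end, and stays there. This point is its centre, half-way up, 10 above its underside; +x points from the centre to the capped end.
- tray: Shallow white desk tray, fixed to the desk, (sizes in mm) 160 long (its x) by 222 wide (its y). Its grey-lined floor is 4 above the desk; its rims (12 wide along the sides, 6 at the ends) and the two 12 wide ridges between the lanes rise to 8 above the desk. Three lanes run along its x, each 58 wide and 148 long inside, with centre lines at y = +70 (the blue highlighter's), y = 0 and y = -70 (both empty). The origin is the centre of its underside, on the desk.
- tray_cap_end (a point): Middle of the tray's +x end rim, on its top, 80 from the tray's centre and 8 above the desk: the end at which the blue highlighter's cap lies and all caps must lie.
There are look-alikes about, which are no part of the job. Leave any green look-alike of the part that bears pink_center alone.

How it is judged (in metres and radians):
At the end, for the whole second after the job is handed in: Yellow and pink each lie flat on the tray floor, one in the middle lane, one in the -y lane (within 20 mm of its centre line, 30 mm of its middle, 0.22 rad of its direction; over 40 mm apart), caps to the tray's +x end, released, at rest; blue within 20 mm of its start (x of yellow_center in the frame of tray between -0.03 and 0.03 m and (y of yellow_center in the frame of tray between -0.02 and 0.02 m or y of yellow_center in the frame of tray between -0.09 and -0.05 m) and z of yellow_center in the frame of tray between 0.008 and 0.019 m and angle between the x axis of each of yellow_center, pink_center and the x axis of tray, either way round below 0.22 rad and angle between the z axis of each of yellow_center, pink_center and the z axis of tray, either way round below 0.12 rad and x of tray_cap_end in the frame of yellow_center above 0.03 m and linear speed of each of yellow, pink below 0.02 m/s and x of pink_center in the frame of tray between -0.03 and 0.03 m and (y of pink_center in the frame of tray between -0.02 and 0.02 m or y of pink_center in the frame of tray between -0.09 and -0.05 m) and z of pink_center in the frame of tray between 0.008 and 0.019 m and x of tray_cap_end in the frame of pink_center above 0.03 m and horizontal distance between yellow_center and pink_center above 0.04 m and distance of blue_center from where it was at the start of the episode below 0.02 m); the robot touches nothing.
It fails at once if the blue highlighter is pushed out of its place (more than 30 mm) (distance of blue_center from where it was at the start of the episode above 0.03 m).
It also fails if it takes over 54 s, if anything falls off the work surface, if the arm or the gripper's body presses on something with over 40 N, if the wrist force passes 120 N, or if a joint passes its speed limit or range.

ROBOT

A 6-joint arm with a two-finger parallel gripper is mounted at the origin on the work surface. World frame = base frame: x ahead of the robot, y to its left, z up, the work surface at z = 0. Lengths are in m, angles in degrees, forces in N, time in s.
With the tool pointing down it reaches from about 0.4 to 0.825 m from the base axis. Payload 7 kg.
Tool frame: the origin (TCP) lies midway between the tips of the shut fingers; the grasp point (between the pads) lies 19 mm behind it (r.grip_point_offset is the z of the grasp point in the tool frame, in m); z points along the fingers, y is the line along which they close (so a half turn about z gives the same grasp; the last joint's range is limited). The gripper opens to 88 mm and grips with 3 to 60 N. Pads are 19 mm wide; open, the fingers measure 130 mm over their backs; the gripper's body (78 mm by 193 mm) begins 47 mm behind the grasp point.
Start: joints at [85.663, 20.546, 0.682, 0, -70.136, -16.507], TCP at [0.24, 0.631, 0.227] pointing down, gripper open.
Joint ranges: [-176.03, 176.03], [-82.01, 121.73], [-58.28, 71.71], [-173.87, 95.51], [-174.79, -0.11], [-173.66, 173.66]. Speed limits (degrees/s): [136.94, 136.94, 172.46, 180, 180, 180].

INTERFACE

Orientations are given as [roll, pitch, yaw] about the fixed x, y, z axes, in that order (R = Rz(yaw) Ry(pitch) Rx(roll)).
In Python, from plant import r, viewer, recognise, outline_of, pinpoint gives the robot as it stands.
- The arm moves only by the tool move_arm, never from a script. Its argument "targets" is a list of rows, each a list of 2 entries, a list of its own where there are three numbers: the shift along the tool's x, y, z in cm, then the turn, a rotation vector about the tool's x, y, z in rad. A call has 1 to 5 rows; each row is the pose to reach, as a shift and turn from the pose commanded when the call began, along the tool's axes at that moment; what a row does not reach only later rows make up. A row lasts 1/8 s, in which the tool goes at most 62.5 mm and 10.7 degrees, less where a joint would pass 70% of its speed; a pose out of reach is approached as far as the arm can. A call with a gripper value outside its range is refused whole. "jaw" is the finger opening in cm, from 0 to 8.76, set as the call begins (left out, the last holds). The fingers move at their own pace and stop on an object; "squeeze" is the grip in N (left out, the last holds). Time passes only in rows, so rows that repeat a pose let the fingers close. It gives the time, the measured TCP pose, the force, the opening and the grip force at its end, in the units of the state.
- r.get_state(): the state, without advancing time (a new reading comes with each control period).
- viewer.capture(name): name is "scene" or "top" or "wrist"; returns a dict with "image" (420x560x3 uint8, blue, green, red), "intrinsics" (3x3 intrinsics, pixels), "D" ([k1, k2, p1, p2, k3] as OpenCV has them; the pictures are not rectified), "camera_from_world" (4x4, takes a point from world to camera coordinates). Camera axes: x right, y up, looking along -z (the intrinsics and any distortion apply to the point x, -y, -z); pixel columns grow to the right and rows downward; lengths in m; the calibration is good to about 2 mm. A picture is of the moment at which its call begins. There is no depth.
- r.close_job(): hands the job in; it is judged then, once.
Trained networks look in the newest picture that a camera, given by its name, has taken for a name from the list of things; names that differ only in an ending like _2 or _b are one class to them, and where a whole thing is asked for, a point or a joint stands for the part that bears it (a point fixed in the world has none). Each returns a list of dicts, best first, with "score" (0 to 1); they miss things now and then, are a little off and sometimes report something else, mostly with a low value. They report only what shows in the picture. A call takes as long as a camera call. They do not tell look-alikes from the thing itself.
- recognise(label, camera): "box" ([left, top, right, bottom] in pixels, round what is visible of it).
- outline_of(label, camera): "mask" (420x560 bool, what is visible of it) and "box" ([left, top, right, bottom] in pixels, round what is visible of it).
- pinpoint(label, camera): "location" ([row, column] in pixels: a listed point, or the origin of a listed thing).
The state is a dict: "time_s": time; "joints": joint angles; "qd": joint speeds; "joint_torque": joint torques, N m; "tcp_pos": TCP position; "eef_rot": TCP orientation; "contact_force": force on the tool from outside, world axes, zero at the start; "moment": the same for the moment, N m; "gripper_width": finger opening in m; "gripper_force": force on a finger pad.
Only numpy, scipy, OpenCV 4.12 (cv2) and the standard library are available. Lean on these libraries where they do the work, as an engineer would, in place of code of your own. Each camera call takes 0.05 s, during which the arm holds its last target. There are 200 camera calls.

## Working session

There is one attempt and no reset: what is moved stays moved. The work goes in short steps, Python scripts to look and compute and a tool call to move; the robot and the scene stay as the last step left them, time stands still between calls to the robot, and variables do not carry over. Pictures are saved under pics/ and viewed, at most 10 in all, crops included, and the job is handed in when it is done.

Besides the shell and the picture viewer there is one more tool, called as name(argument=value, ...), one argument or row to a line, values as JSON. move_arm: Moves the arm, as the interface text tells. Its arguments: {"type":"object","properties":{"targets":{"type":"array","items":{"type":"array"}},"jaw":{"type":"number"},"squeeze":{"type":"number"}},"required":["targets"]}

```bash
mkdir -p pics; ls
cat > h.py <<'E'
import numpy as np, cv2
from plant import r, viewer, recognise, outline_of, pinpoint
from scipy.spatial.transform import Rotation as R
def ray(c,px):
    K,D,T=np.array(c["intrinsics"]),np.array(c["D"]),np.array(c["camera_from_world"])
    p=cv2.undistortPoints(np.array([[px]],float),K,D)[0,0]
    d=T[:3,:3].T@np.array([p[0],-p[1],-1]); o=-T[:3,:3].T@T[:3,3]
    return o,d
def onz(c,px,z):
    o,d=ray(c,px); return (o+d*(z-o[2])/d[2])
def proj(c,P):
    T=np.array(c["camera_from_world"]); q=T[:3,:3]@np.array(P,float)+T[:3,3]
    return cv2.projectPoints(np.array([[q[0],-q[1],-q[2]]]),np.zeros(3),np.zeros(3),np.array(c["intrinsics"]),np.array(c["D"]))[0].ravel()
E
python3 - <<'E'
from h import *
for n in ["top","scene"]:
    c=viewer.capture(n); cv2.imwrite(f"pics/{n}0.png",c["image"])
    for l,z in [("yellow_center",.01),("pink_center",.01),("blue_center",.014),("tray",0),("tray_cap_end",.008)]:
        for d in pinpoint(l,n):
            rc=d["location"]; print(n,l,round(d["score"],2),np.round(rc),np.round(onz(c,rc[::-1],z),3))
        
s=r.get_state();print(s["tcp_pos"],s["eef_rot"],s["time_s"])
E
```

```text
pics
top yellow_center 0.66 [175. 296.] [ 0.56  -0.116  0.01 ]
top pink_center 0.8 [207. 411.] [ 0.464 -0.472  0.01 ]
top pink_center 0.64 [283. 344.] [ 0.23  -0.262  0.01 ]
top pink_center 0.52 [183. 365.] [ 0.536 -0.329  0.01 ]
top blue_center 0.67 [197. 186.] [0.485 0.223 0.014]
top blue_center 0.66 [187. 204.] [0.515 0.169 0.014]
top tray 0.7 [185. 205.] [0.526 0.171 0.   ]
top tray_cap_end 0.76 [163. 200.] [0.595 0.188 0.008]
scene yellow_center 0.81 [246. 308.] [ 0.556 -0.1    0.01 ]
scene pink_center 0.72 [226. 166.] [ 0.232 -0.264  0.01 ]
scene pink_center 0.69 [306. 236.] [ 0.536 -0.326  0.01 ]
scene pink_center 0.64 [338. 156.] [ 0.465 -0.475  0.01 ]
scene blue_center 0.85 [168. 359.] [0.493 0.237 0.014]
scene tray 0.89 [188. 353.] [0.52  0.161 0.   ]
scene tray_cap_end 0.73 [192. 378.] [0.587 0.179 0.008]
[0.24018784 0.63079316 0.22658363] [-1.79997896e+02  6.23548256e-04 -2.08431847e+01] 0.6
```

View pics/top0.png

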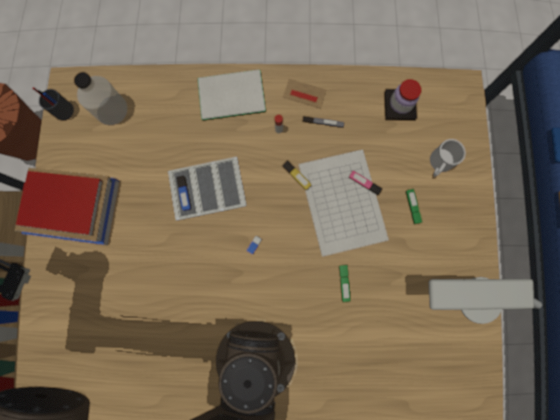

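Run:
```python
import cv2,numpy as np
a=cv2.imread("pics/top0.png")[130:310,270:450];b=cv2.imread("pics/scene0.png")[200:370,120:340]
a=cv2.resize(a,(400,400),interpolation=2);b=cv2.resize(b,(400,309),interpolation=2)
o=np.zeros((400,800,3),np.uint8);o[:,:400]=a;o[:309,400:]=b;cv2.imwrite("pics/crop1.png",o)
```

```text
(no output)
```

View pics/crop1.png

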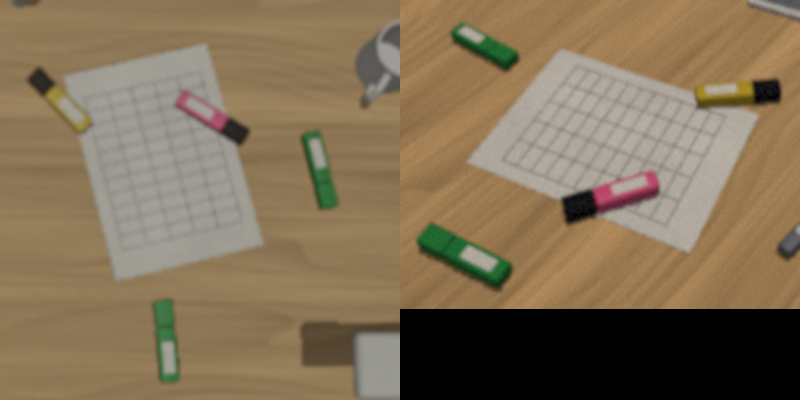

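The top view shows the tray at about (206,188), with the blue one in its left lane and cap up at (184,192). There are three candidates for pink: (365,182), green (414,206) and green (345,283). Only the one at (365,182) has a pink barrel, with its cap to the lower right, and the crop confirms it. Yellow is at (297,175), cap to the upper left.

```bash
cat >> h.py <<'E'
def tray_fit(c,n):
    m=outline_of("tray",n)[0]["mask"].astype(np.uint8)
    b=outline_of("blue_center",n)
    ct=max(cv2.findContours(m,0,1)[0],key=cv2.contourArea)[:,0]
    ct=cv2.convexHull(ct)[:,0]
    P=np.array([onz(c,p,.006)[:2] for p in ct])
    return cv2.minAreaRect((P*1000).astype(np.float32))
def pens(c,n,lab):
    out=[]
    for d in outline_of(lab,n):
        m=d["mask"]; ct=max(cv2.findContours(m.astype(np.uint8),0,1)[0],key=cv2.contourArea)[:,0]
        P=np.array([onz(c,p,.015)[:2] for p in ct]); q=cv2.minAreaRect((P*1000).astype(np.float32))
        ys,xs=np.nonzero(m); g=c["image"][ys,xs].astype(int)
        W=np.array([onz(c,(x,y),.015)[:2] for x,y in zip(xs,ys)])
        dark=g.max(1)<75
        W0=W.mean(0); u=np.linalg.svd(W-W0)[2][0]
        if dark.any() and (W[dark].mean(0)-W0)@u<0:u=-u
        out.append((round(d["score"],2),np.round(W0,4),"rect",np.round(q[0],1),np.round(q[1],1),"yaw",round(float(np.degrees(np.arctan2(u[1],u[0]))),1),"dark",round(dark.mean(),2),"bgr",g[~dark].mean(0).round() if (~dark).any() else None))
    return out
E
python3 - <<'E'
from h import *
for n in ["top","scene"]:
    c=viewer.capture(n)
    print(n,tray_fit(c,n))
    for l in ["yellow_center","pink_center","blue_center"]:
        for o in pens(c,n,l): print(l,*o)
E
```

```text
top ((513.701904296875, 164.38961791992188), (161.77403259277344, 223.7954864501953), 12.22177791595459)
yellow_center 0.76 [ 0.5565 -0.1178] rect [ 556.8 -118. ] [109.7  26.4] yaw 42.5 dark 0.24 bgr [ 91. 132. 144.]
pink_center 0.84 [ 0.4632 -0.4781] rect [ 463.6 -478.6] [108.1  32.5] yaw 12.7 dark 0.02 bgr [ 76. 111.  83.]
pink_center 0.77 [ 0.2284 -0.2612] rect [ 229.2 -260.9] [106.7  27.9] yaw -174.5 dark 0.0 bgr [ 84. 120.  92.]
pink_center 0.64 [ 0.5358 -0.3287] rect [ 536.  -328.1] [111.9  31.3] yaw -120.9 dark 0.23 bgr [109. 104. 144.]
blue_center 0.83 [0.4962 0.2343] rect [496.2 234.2] [113.3  28.9] yaw 14.5 dark 0.31 bgr [125. 100.  89.]
scene ((517.2463989257812, 162.85536193847656), (161.51739501953125, 235.0357666015625), 13.555169105529785)
yellow_center 0.82 [ 0.563  -0.1217] rect [ 563.2 -120.8] [108.9  38.8] yaw 43.9 dark 0.29 bgr [ 62. 115. 133.]
pink_center 0.86 [ 0.4711 -0.48  ] rect [ 468.9 -480.6] [115.1  28.7] yaw 11.7 dark 0.21 bgr [ 74. 115.  71.]
pink_center 0.85 [ 0.5421 -0.3313] rect [ 542.7 -330.7] [111.9  38.2] yaw -120.4 dark 0.32 bgr [103.  90. 152.]
pink_center 0.62 [ 0.2386 -0.265 ] rect [ 236.3 -265.7] [123.3  38.6] yaw 0.9 dark 0.29 bgr [ 72. 112.  77.]
blue_center 0.94 [0.4951 0.2341] rect [495.8 234.6] [112.5  52.7] yaw 12.1 dark 0.46 bgr [121.  93.  82.]
```

```bash
cat >> h.py <<'E'
def plan(wps,start=None):
    """wps: (x,y,z,yaw); prints the shift in tool cm and z turn rad per call"""
    s=r.get_state()
    if start is None: start=(*s["tcp_pos"],s["eef_rot"][2])
    p=np.array(start[:3]);yaw=start[3]
    for w in wps:
        Rt=R.from_euler("xyz",[180,0,yaw],degrees=True)
        d=np.round(Rt.inv().apply(np.array(w[:3])-p)*100,2); t=round(float(np.radians(yaw-w[3])),3)
        print(w,"->",d,t); p=p+Rt.apply(d/100); yaw-=np.degrees(t)
E
python3 - <<'E'
from h import *
a=np.array([.24,.631,.227,-20.84]);b=np.array([.557,-.118,.20,-137.5])
plan([np.round(a+(b-a)*k,3) for k in (.34,.68,1)],a)
E
```

```text
[  0.348   0.376   0.218 -60.504] -> [19.17 19.99  0.9 ] 0.692
[   0.456    0.122    0.209 -100.169] -> [27.42  3.12  0.9 ] 0.693
[ 5.570e-01 -1.180e-01  2.000e-01 -1.375e+02] -> [ 21.83 -14.19   0.9 ] 0.651
```

move_arm(
  targets=[
    [[6.4,6.7,0.3],[0,0,0.14]],
    [[12.8,13.3,0.6],[0,0,0.32]],
    [[19.17,20,0.9],[0,0,0.5]],
    [[19.17,20,0.9],[0,0,0.69]],
    [[19.17,20,0.9],[0,0,0.69]],
  ],
  jaw=6,
  squeeze=15,
)

```text
time_s: 1.82
tcp_pos: [0.3488, 0.3728, 0.218]
eef_rot: [-180.0, 0.0, -60.6]
contact_force: [0.0, 0.8, -0.5]
gripper_width: 0.0604
gripper_force: 0.0
```

move_arm(
  targets=[
    [[27.4,3.1,0.9],[0,0,0.69]],
    [[27.4,3.1,0.9],[0,0,0.69]],
    [[27.4,3.1,0.9],[0,0,0.69]],
    [[27.4,3.1,0.9],[0,0,0.69]],
    [[27.4,3.1,0.9],[0,0,0.69]],
  ],
)

```text
time_s: 2.45
tcp_pos: [0.4572, 0.1195, 0.2087]
eef_rot: [-180.0, 0.0, -100.2]
contact_force: [0.2, -0.2, 0.3]
gripper_width: 0.06
gripper_force: 0.0
```

move_arm(
  targets=[
    [[21.8,-14.2,0.9],[0,0,0.65]],
    [[21.8,-14.2,0.9],[0,0,0.65]],
    [[21.8,-14.2,0.9],[0,0,0.65]],
    [[21.8,-14.2,0.9],[0,0,0.65]],
    [[21.8,-14.2,0.9],[0,0,0.65]],
  ],
)

```text
time_s: 3.08
tcp_pos: [0.5596, -0.1204, 0.1988]
eef_rot: [180.0, -0.1, -137.4]
contact_force: [-1.0, 0.5, -0.7]
gripper_width: 0.0599
gripper_force: 0.0
```

Run:
```python
from h import *
c=viewer.capture("wrist");cv2.imwrite("pics/w1.png",c["image"])
for o in pens(c,"wrist","yellow_center"): print(*o)
for d in pinpoint("yellow_center","wrist"): print(d["score"],onz(c,d["location"][::-1],.01))
plan([(.557,-.118,.05,-137.5),(.557,-.118,.007,-137.5)])
```

```text
0.84 [ 0.5575 -0.1163] rect [ 558.7 -114.8] [111.5  26.9] yaw 43.9 dark 0.27 bgr [ 86. 122. 137.]
0.98 [ 0.56141569 -0.11378808  0.01      ]
(0.557, -0.118, 0.05, -137.5) -> [ 0.18  0.06 14.93] 0.005
(0.557, -0.118, 0.007, -137.5) -> [0.  0.  4.3] 0.0
```

View pics/w1.png

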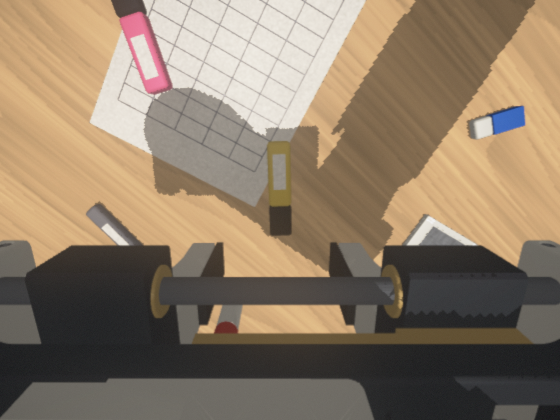

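Yellow is at (280,188) in the wrist view, aligned with the fingers. Estimate: (0.558, -0.116) with yaw about 43.4.

Run:
```python
from h import *
plan([(.5585,-.1155,.05,-136.6),(.5585,-.1155,.006,-136.6)])
```

```text
(0.5585, -0.1155, 0.05, -136.6) -> [-0.1   0.15 14.93] -0.01
(0.5585, -0.1155, 0.006, -136.6) -> [ 0.  -0.   4.4] -0.0
```

move_arm(
  targets=[
    [[-0.1,0.15,5],[0,0,-0.01]],
    [[-0.1,0.15,10],[0,0,-0.01]],
    [[-0.1,0.15,15],[0,0,-0.01]],
    [[-0.1,0.15,17.5],[0,0,-0.01]],
    [[-0.1,0.15,19.1],[0,0,-0.01]],
  ],
)

```text
time_s: 3.85
tcp_pos: [0.5583, -0.1137, 0.0078]
eef_rot: [180.0, -0.0, -136.4]
contact_force: [0.8, -0.1, -0.3]
gripper_width: 0.06
gripper_force: 0.0
```

move_arm(
  targets=[
    [[0,0,0.2],[0,0,0]],
    [[0,0,0.2],[0,0,0]],
  ],
)

```text
time_s: 4.1
tcp_pos: [0.5595, -0.1148, 0.0076]
eef_rot: [-179.9, 0.1, -136.5]
contact_force: [0.4, -0.5, 0.6]
gripper_width: 0.06
gripper_force: 0.0
```

move_arm(
  targets=[
    [[0,0,0],[0,0,0]],
    [[0,0,0],[0,0,0]],
    [[0,0,0],[0,0,0]],
    [[0,0,0],[0,0,0]],
    [[0,0,0],[0,0,0]],
  ],
  jaw=1.5,
  squeeze=15,
)

```text
time_s: 4.72
tcp_pos: [0.5588, -0.1153, 0.0067]
eef_rot: [-180.0, 0.0, -136.6]
contact_force: [-1.0, -0.6, 2.9]
gripper_width: 0.0257
gripper_force: 15.0
```

move_arm(
  targets=[
    [[0,0,-2],[0,0,0]],
    [[0,0,-6],[0,0,0]],
    [[0,0,-10],[0,0,0]],
    [[0,0,-12],[0,0,0]],
  ],
)

```text
time_s: 5.22
tcp_pos: [0.5596, -0.1152, 0.1289]
eef_rot: [-179.9, 0.1, -136.6]
contact_force: [0.7, 0.3, -1.0]
gripper_width: 0.0255
gripper_force: 15.0
```

Run:
```python
from h import *
c=viewer.capture("wrist")
print(r.get_state()["gripper_width"],r.get_state()["tcp_pos"])
plan([(.515,.164,.126,-167.3)])
```

```text
0.026241015373167483 [ 0.56059293 -0.11532121  0.13085822]
(0.515, 0.164, 0.126, -167.3) -> [-15.9   23.41   0.49] 0.537
```

move_arm(
  targets=[
    [[-3.2,4.7,0.1],[0,0,0.1]],
    [[-6.4,9.4,0.1],[0,0,0.21]],
    [[-9.5,14.1,0.1],[0,0,0.32]],
    [[-12.7,18.8,0.1],[0,0,0.43]],
    [[-15.9,23.4,0.1],[0,0,0.54]],
  ],
)

```text
time_s: 5.9
tcp_pos: [0.5126, 0.1657, 0.1252]
eef_rot: [-180.0, -0.0, -167.7]
contact_force: [1.4, 0.5, -0.6]
gripper_width: 0.0258
gripper_force: 15.0
```

move_arm(
  targets=[
    [[0,0,0],[0,0,0]],
    [[0,0,0],[0,0,0]],
  ],
)

```text
time_s: 6.15
tcp_pos: [0.5129, 0.164, 0.125]
eef_rot: [-180.0, -0.1, -167.4]
contact_force: [0.1, -0.5, -0.5]
gripper_width: 0.0261
gripper_force: 15.0
```

Run:
```python
from h import *
c=viewer.capture("wrist");cv2.imwrite("pics/w2.png",c["image"])
print(tray_fit(c,"wrist"))
for o in pens(c,"wrist","blue_center"): print(*o)
for l,z in (("tray",0),("tray_cap_end",.008)):
  for d in pinpoint(l,"wrist"): print(l,d["score"],onz(c,d["location"][::-1],z))
c=viewer.capture("top")
for l,z in (("yellow_center",.13),):
  for o in pens(c,"top",l): print(*o)
plan([(.515,.164,.03,-167.3)])
```

```text
Traceback (most recent call last):
  File "h.py", line 15, in tray_fit
    m=outline_of("tray",n)[0]["mask"].astype(np.uint8)
      ~~~~~~~~~~~~~~~~~~~~^^^
IndexError: list index out of range
```

View pics/w2.png

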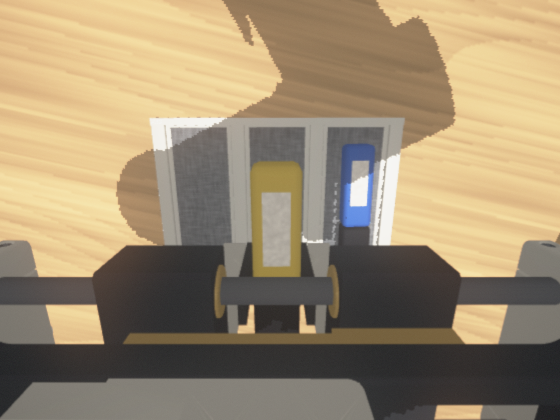

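The wrist view shows the yellow one over the middle lane (about 240–310 px across), parallel to it, with its cap at the same lower end as the blue one's. The rear outer tray corners are at (152,119) and (404,119).

Run:
```python
from h import *
c=viewer.capture("wrist")
a=onz(c,(152,119),.008);b=onz(c,(404,119),.008);print(a,b)
v=(b-a)[:2];L=np.hypot(*v);y=v/L;x=np.array([y[1],-y[0]]);print(L,np.degrees(np.arctan2(x[1],x[0])),"centre",(a+b)[:2]/2+.08*x)
for o in pens(c,"wrist","blue_center"): print(*o)
plan([(.515,.164,.03,-167.3)])
```

```text
[0.46231561 0.04106258 0.008     ] [0.4151386  0.25548468 0.008     ]
0.21955069125278506 12.408475796363954 centre [0.51685835 0.16546401]
0.71 [0.4875 0.2325] rect [489.3 232.7] [95.1 30.1] yaw 13.7 dark 0.04 bgr [167. 133. 119.]
(0.515, 0.164, 0.03, -167.3) -> [-0.17  0.07  9.54] -0.005
```

move_arm(
  targets=[
    [[-0.2,0,4],[0,0,0]],
    [[-0.2,0,8],[0,0,0]],
    [[-0.2,0,10],[0,0,0]],
    [[-0.2,0,11],[0,0,0]],
    [[-0.2,0,11.3],[0,0,0]],
  ],
)

```text
time_s: 6.98
tcp_pos: [0.5156, 0.164, 0.0124]
eef_rot: [-180.0, -0.0, -167.6]
contact_force: [-1.0, 0.6, 0.4]
gripper_width: 0.0261
gripper_force: 15.0
```

move_arm(
  targets=[
    [[0,0,0],[0,0,0]],
    [[0,0,0],[0,0,0]],
    [[0,0,0],[0,0,0]],
  ],
)

```text
time_s: 7.35
tcp_pos: [0.5156, 0.1647, 0.0132]
eef_rot: [180.0, 0.1, -167.5]
contact_force: [0.3, 0.6, -0.5]
gripper_width: 0.0257
gripper_force: 15.0
```

Lower 1.5 mm more, open part-way, then rise.

move_arm(
  targets=[
    [[0,0,0.15],[0,0,0]],
    [[0,0,0.15],[0,0,0]],
  ],
)

```text
time_s: 7.6
tcp_pos: [0.5153, 0.1645, 0.0111]
eef_rot: [-180.0, -0.0, -167.5]
contact_force: [-0.2, -0.7, -0.2]
gripper_width: 0.0255
gripper_force: 15.0
```

move_arm(
  targets=[
    [[0,0,0],[0,0,0]],
    [[0,0,0],[0,0,0]],
    [[0,0,0],[0,0,0]],
    [[0,0,0],[0,0,0]],
  ],
  jaw=4.6,
)

```text
time_s: 8.1
tcp_pos: [0.5154, 0.1644, 0.0111]
eef_rot: [180.0, 0.0, -167.5]
contact_force: [-1.1, 0.3, -1.1]
gripper_width: 0.0456
gripper_force: 0.0
```

move_arm(
  targets=[
    [[0,0,-2],[0,0,0]],
    [[0,0,-6],[0,0,0]],
    [[0,0,-11],[0,0,0]],
    [[0,0,-16],[0,0,0]],
    [[0,0,-18],[0,0,0]],
  ],
)

```text
time_s: 8.72
tcp_pos: [0.5165, 0.165, 0.1946]
eef_rot: [179.9, 0.3, -167.5]
contact_force: [-0.5, 0.0, -1.1]
gripper_width: 0.0465
gripper_force: 0.0
```

Run:
```python
from h import *
c=viewer.capture("wrist")
for l in ("yellow_center","blue_center"):
  for o in pens(c,"wrist",l): print(l,*o)
s=r.get_state(); a=np.array([*s["tcp_pos"],s["eef_rot"][2]]);b=np.array([.538,-.328,.19,-120.7])
plan([np.round(a+(b-a)*k,3) for k in (.5,1)])
```

```text
yellow_center 0.74 [0.5136 0.1646] rect [516.2 165.2] [112.   27.8] yaw 13.1 dark 0.16 bgr [ 90. 123. 135.]
[ 5.27000e-01 -8.20000e-02  1.91000e-01 -1.44113e+02] -> [  4.22 -24.34   0.11] -0.409
[   0.538   -0.328    0.19  -120.7  ] -> [ 13.54 -20.57   0.1 ] -0.408
```

Yellow lies in the middle lane at its centre. Next is pink.

move_arm(
  targets=[
    [[1,-6,0.1],[0,0,-0.1]],
    [[2.1,-12,0.1],[0,0,-0.2]],
    [[3.2,-18,0.1],[0,0,-0.3]],
    [[4.2,-24.3,0.1],[0,0,-0.41]],
    [[4.2,-24.3,0.1],[0,0,-0.41]],
  ],
  jaw=6,
)

```text
time_s: 9.5
tcp_pos: [0.5256, -0.0856, 0.1883]
eef_rot: [179.9, -0.2, -144.2]
contact_force: [-0.1, -0.0, -0.3]
gripper_width: 0.0601
gripper_force: 0.0
```

move_arm(
  targets=[
    [[3.4,-5.1,0.1],[0,0,-0.1]],
    [[6.8,-10.3,0.1],[0,0,-0.2]],
    [[10.2,-15.4,0.1],[0,0,-0.3]],
    [[13.5,-20.6,0.1],[0,0,-0.41]],
    [[13.5,-20.6,0.1],[0,0,-0.41]],
  ],
)

```text
time_s: 10.12
tcp_pos: [0.5377, -0.3307, 0.1865]
eef_rot: [179.8, -0.1, -120.7]
contact_force: [-0.4, 1.1, -0.7]
gripper_width: 0.0599
gripper_force: 0.0
```

Run:
```python
from h import *
c=viewer.capture("wrist")
for o in pens(c,"wrist","pink_center"): print(*o)
plan([(.537,-.328,.0065,-120.7)])
```

```text
0.89 [ 0.536  -0.3317] rect [ 537.2 -329.1] [110.6  26. ] yaw -121.6 dark 0.33 bgr [110. 103. 148.]
0.73 [ 0.2644 -0.2615] rect [ 263.3 -260.5] [59.8 33.8] yaw 6.4 dark 0.15 bgr [ 64. 111.  57.]
0.69 [ 0.4753 -0.4745] rect [ 471.1 -476.2] [97.8 27.9] yaw 9.0 dark 0.0 bgr [121. 165. 127.]
(0.537, -0.328, 0.0065, -120.7) -> [ 0.07  0.07 18.07] 0.0
```

move_arm(
  targets=[
    [[0.1,0.1,5],[0,0,0.01]],
    [[0.1,0.1,10],[0,0,0.01]],
    [[0.1,0.1,15],[0,0,0.01]],
    [[0.1,0.1,17],[0,0,0.01]],
    [[0.1,0.1,17.9],[0,0,0.01]],
  ],
)

```text
time_s: 10.85
tcp_pos: [0.5367, -0.3263, 0.0085]
eef_rot: [179.8, -0.0, -121.0]
contact_force: [0.2, -0.2, 1.7]
gripper_width: 0.0604
gripper_force: 0.0
```

move_arm(
  targets=[
    [[0,0,0],[0,0,0]],
    [[0,0,0],[0,0,0]],
  ],
)

```text
time_s: 11.1
tcp_pos: [0.5382, -0.3281, 0.0114]
eef_rot: [-179.9, 0.0, -121.1]
contact_force: [-0.1, -0.7, -0.4]
gripper_width: 0.0603
gripper_force: 0.0
```

move_arm(
  targets=[
    [[0,0,0.35],[0,0,0]],
    [[0,0,0.35],[0,0,0]],
  ],
)

```text
time_s: 11.35
tcp_pos: [0.5373, -0.3283, 0.0069]
eef_rot: [-180.0, 0.0, -121.1]
contact_force: [-0.4, 0.6, -0.4]
gripper_width: 0.0599
gripper_force: 0.0
```

move_arm(
  targets=[
    [[0,0,0],[0,0,0]],
    [[0,0,0],[0,0,0]],
    [[0,0,0],[0,0,0]],
    [[0,0,0],[0,0,0]],
    [[0,0,0],[0,0,0]],
  ],
  jaw=1.5,
)

```text
time_s: 11.98
tcp_pos: [0.5372, -0.3283, 0.0065]
eef_rot: [180.0, -0.0, -121.1]
contact_force: [-0.4, -0.2, 0.5]
gripper_width: 0.0258
gripper_force: 15.0
```

move_arm(
  targets=[
    [[0,0,-2],[0,0,0]],
    [[0,0,-6],[0,0,0]],
    [[0,0,-10],[0,0,0]],
    [[0,0,-12],[0,0,0]],
  ],
)

```text
time_s: 12.48
tcp_pos: [0.5381, -0.3286, 0.1291]
eef_rot: [-179.8, 0.0, -121.1]
contact_force: [0.2, 1.0, -0.2]
gripper_width: 0.0257
gripper_force: 15.0
```

Run:
```python
from h import *
c=viewer.capture("wrist")
s=r.get_state();print(s["tcp_pos"],s["gripper_width"]); a=np.array([*s["tcp_pos"],s["eef_rot"][2]]);b=np.array([.530,.096,.13,12.5])
plan([np.round(a+(b-a)*k,3) for k in (.25,.5,.75,1)])
```

```text
[ 0.53892604 -0.32904273  0.1312076 ] 0.02579958556725642
[  0.537  -0.223   0.131 -87.682] -> [-8.98  5.64  0.02] -0.583
[  0.534  -0.117   0.131 -54.288] -> [-10.61  -0.13   0.  ] -0.583
[ 5.3200e-01 -1.0000e-02  1.3000e-01 -2.0894e+01] -> [-8.8  -6.09  0.1 ] -0.583
[ 0.53   0.096  0.13  12.5  ] -> [-3.96 -9.83  0.  ] -0.582
```

move_arm(
  targets=[
    [[-2.2,1.4,0],[0,0,-0.15]],
    [[-4.5,2.8,0],[0,0,-0.3]],
    [[-6.7,4.2,0],[0,0,-0.45]],
    [[-9,5.6,0],[0,0,-0.58]],
  ],
)

```text
time_s: 13.02
tcp_pos: [0.5354, -0.2214, 0.1261]
eef_rot: [180.0, 0.0, -87.6]
contact_force: [0.3, 0.3, -1.0]
gripper_width: 0.0257
gripper_force: 15.0
```

move_arm(
  targets=[
    [[-2.7,0,0],[0,0,-0.15]],
    [[-5.3,0,0],[0,0,-0.3]],
    [[-8,0,0],[0,0,-0.45]],
    [[-10.6,-0.1,0],[0,0,-0.58]],
  ],
)

```text
time_s: 13.52
tcp_pos: [0.5324, -0.1154, 0.1261]
eef_rot: [180.0, 0.0, -54.4]
contact_force: [1.4, 0.9, -0.7]
gripper_width: 0.0258
gripper_force: 15.0
```

move_arm(
  targets=[
    [[-2.2,-1.5,0],[0,0,-0.15]],
    [[-4.4,-3,0],[0,0,-0.3]],
    [[-6.6,-4.5,0],[0,0,-0.45]],
    [[-8.8,-6.1,0],[0,0,-0.58]],
  ],
)

```text
time_s: 14.02
tcp_pos: [0.5313, -0.0084, 0.1262]
eef_rot: [180.0, 0.0, -21.2]
contact_force: [1.1, -0.4, -0.6]
gripper_width: 0.0265
gripper_force: 15.0
```

move_arm(
  targets=[
    [[-1,-2.4,0],[0,0,-0.15]],
    [[-2,-4.9,0],[0,0,-0.3]],
    [[-3,-7.4,0],[0,0,-0.45]],
    [[-4,-9.8,0],[0,0,-0.59]],
    [[-4,-9.8,0],[0,0,-0.59]],
  ],
)

```text
time_s: 14.65
tcp_pos: [0.5301, 0.0979, 0.1261]
eef_rot: [-180.0, 0.0, 12.5]
contact_force: [-0.2, 0.4, -0.3]
gripper_width: 0.0256
gripper_force: 15.0
```

move_arm(
  targets=[
    [[0,0,0],[0,0,0]],
    [[0,0,0],[0,0,0]],
  ],
)

```text
time_s: 14.9
tcp_pos: [0.5301, 0.0959, 0.1264]
eef_rot: [180.0, 0.0, 12.3]
contact_force: [0.6, -0.2, 0.7]
gripper_width: 0.026
gripper_force: 15.0
```

Run:
```python
from h import *
c=viewer.capture("wrist");cv2.imwrite("pics/w3.png",c["image"])
plan([(.530,.0965,.0115,12.5)])
```

```text
(0.53, 0.0965, 0.0115, 12.5) -> [-0.   -0.06 11.5 ] -0.004
```

View pics/w3.png

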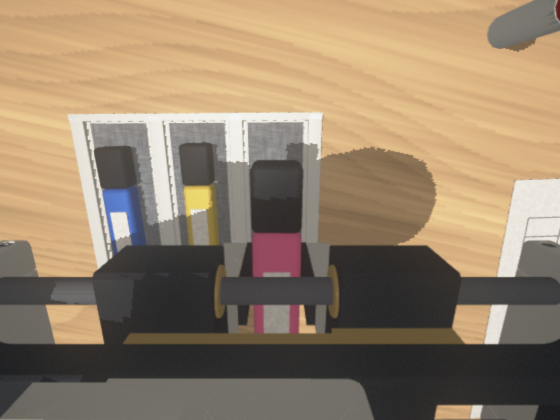

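Yellow is in the middle lane, with its cap (197,163) beside the blue one's (116,167). Pink is over the free lane, cap at (276,195), same end and parallel. I'll lower it.

move_arm(
  targets=[
    [[0,0,4],[0,0,0]],
    [[0,0,8],[0,0,0]],
    [[0,0,10],[0,0,0]],
    [[0,0,11],[0,0,0]],
    [[0,0,11.2],[0,0,0]],
  ],
)

```text
time_s: 15.58
tcp_pos: [0.5303, 0.0963, 0.0144]
eef_rot: [180.0, 0.0, 12.4]
contact_force: [-0.1, -0.8, -0.8]
gripper_width: 0.0259
gripper_force: 15.0
```

move_arm(
  targets=[
    [[0,0,0],[0,0,0]],
    [[0,0,0],[0,0,0]],
    [[0,0,0],[0,0,0]],
  ],
)

```text
time_s: 15.95
tcp_pos: [0.5306, 0.0968, 0.0152]
eef_rot: [-180.0, -0.1, 12.4]
contact_force: [-0.1, -0.4, 0.5]
gripper_width: 0.0257
gripper_force: 15.0
```

move_arm(
  targets=[
    [[0,0,0.35],[0,0,0]],
    [[0,0,0.35],[0,0,0]],
  ],
)

```text
time_s: 16.2
tcp_pos: [0.53, 0.0965, 0.0108]
eef_rot: [180.0, 0.0, 12.4]
contact_force: [-0.2, 0.3, -1.1]
gripper_width: 0.0257
gripper_force: 15.0
```

move_arm(
  targets=[
    [[0,0,0],[0,0,0]],
    [[0,0,0],[0,0,0]],
    [[0,0,0],[0,0,0]],
    [[0,0,0],[0,0,0]],
  ],
  jaw=4.6,
)

```text
time_s: 16.7
tcp_pos: [0.5303, 0.0966, 0.0111]
eef_rot: [180.0, -0.0, 12.4]
contact_force: [-0.9, -0.3, 0.0]
gripper_width: 0.0456
gripper_force: 0.0
```

move_arm(
  targets=[
    [[0,0,-2],[0,0,0]],
    [[0,0,-6],[0,0,0]],
    [[0,0,-11],[0,0,0]],
    [[0,0,-15],[0,0,0]],
    [[0,0,-15],[0,0,0]],
  ],
)

```text
time_s: 17.32
tcp_pos: [0.5321, 0.0975, 0.1647]
eef_rot: [-179.9, -0.4, 12.4]
contact_force: [-0.0, 0.4, -1.0]
gripper_width: 0.046
gripper_force: 0.0
```

move_arm(
  targets=[
    [[0,6,0],[0,0,0]],
    [[0,12,0],[0,0,0]],
    [[0,18,0],[0,0,0]],
    [[0,24,0],[0,0,0]],
    [[0,24,0],[0,0,0]],
  ],
)

```text
time_s: 17.95
tcp_pos: [0.5812, -0.1415, 0.1594]
eef_rot: [-180.0, 0.1, 12.1]
contact_force: [-1.0, 1.2, -1.4]
gripper_width: 0.046
gripper_force: 0.0
```

Run:
```python
from h import *
c=viewer.capture("top"); print(tray_fit(c,"top"))
a=np.radians(12.5);X=np.array([np.cos(a),np.sin(a)]);Y=np.array([-X[1],X[0]])
for l in ("yellow_center","pink_center","blue_center"):
  for o in pens(c,"top",l):
    d=o[1]-[.515,.1645]; print(l,o[0],o[1],"tray xy",np.round([d@X,d@Y],4),"yaw",o[5:8])
i=c["image"][140:240,140:310]
cv2.imwrite("pics/end.png",cv2.resize(i,None,fx=4,fy=4,interpolation=2))
```

```text
Traceback (most recent call last):
  File "h.py", line 15, in tray_fit
    m=outline_of("tray",n)[0]["mask"].astype(np.uint8)
      ~~~~~~~~~~~~~~~~~~~~^^^
IndexError: list index out of range
```

Run:
```python
from h import *
a=np.radians(12.5);X=np.array([np.cos(a),np.sin(a)]);Y=np.array([-X[1],X[0]])
for n in ("top","scene"):
 c=viewer.capture(n)
 for l in ("yellow_center","pink_center","blue_center"):
  for o in pens(c,n,l):
    d=o[1]-[.515,.1645]; print(n,l,o[0],o[1],"tray xy",np.round([d@X,d@Y],4),"yaw",o[6])
 if n=="top":cv2.imwrite("pics/end.png",cv2.resize(c["image"][140:240,140:310],None,fx=4,fy=4,interpolation=2))
```

```text
top pink_center 0.86 [ 0.4665 -0.4776] tray xy [-0.1863 -0.6164] yaw -166.8
top pink_center 0.65 [ 0.2285 -0.2615] tray xy [-0.3719 -0.3539] yaw -175.0
scene yellow_center 0.58 [0.52   0.1661] tray xy [0.0052 0.0005] yaw 12.1
scene pink_center 0.73 [0.534  0.0959] tray xy [ 0.0037 -0.0711] yaw 9.8
scene pink_center 0.71 [ 0.4695 -0.4801] tray xy [-0.1839 -0.6195] yaw 11.5
scene pink_center 0.66 [ 0.2387 -0.2652] tray xy [-0.3628 -0.3597] yaw 3.6
scene blue_center 0.59 [0.5048 0.237 ] tray xy [0.0057 0.073 ] yaw 10.4
```

View pics/end.png

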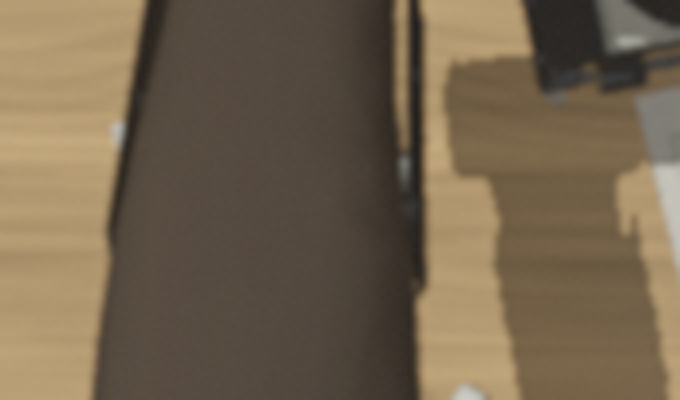

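The arm hides the tray in the top view, but the scene view gives all three lying in their lanes. One look there to check the blue one.

Run:
```python
from h import *
c=viewer.capture("scene")
for d in pinpoint("blue_center","scene"): print(d["score"],onz(c,d["location"][::-1],.014))
o=np.vstack([cv2.resize(i[130:250,290:450],(640,290),interpolation=2)[:290] for i in (cv2.imread("pics/scene0.png"),c["image"])])
cv2.imwrite("pics/end2.png",o)
```

```text
0.88 [0.49894492 0.22575423 0.014     ]
0.45 [0.52330534 0.17119763 0.014     ]
```

View pics/end2.png

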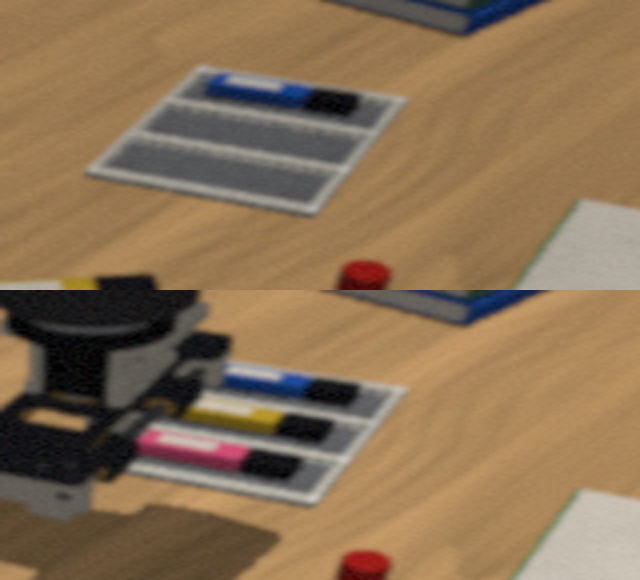

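Before (top) and after (bottom): the blue one's cap is at (332,102) and now (332,391-290=101), so it hasn't moved. Yellow and pink lie flat in their lanes with their caps at the same end.

```bash
python3 -c "
from plant import r
print(r.close_job())"
```

```text
the job is handed in; nothing more can be done
None
```

I handed the job in: yellow lies in the middle lane and pink in the -y lane, both flat and released with caps at the blue highlighter's cap end, and blue has not moved; no verdict was returned.

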